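# Load the hot-holding plate and set its click dial

### The arm

A 7-joint arm with a two-finger parallel gripper is mounted at the origin on a cart in front of the work surface, level with it; the furniture and walls round the work are solid. World frame = base frame: x ahead of the robot, y to its left, z up, the work surface at z = 0. Lengths are in m, angles in rad, forces in N, time in s.
With the tool pointing down it reaches from about 0.425 to 1.025 m from the base axis. Payload 3.6 kg.
Tool frame: the origin (TCP) lies at the very end of the fingers, on their centre line; the grasp point (between the pads) lies 19 mm behind it; z points along the fingers, y is the line along which they close (so a half turn about z gives the same grasp; the last joint's range is limited). The gripper opens to 85 mm and grips with 20 to 120 N. Pads are 22 mm wide; open, the fingers measure 114 mm over their backs; the gripper's body (76 mm by 85 mm) begins 54 mm behind the grasp point. The pads swing forward as they close: fully open they stand 13 mm farther back than shut.
Start: joints at [1.097, 0.591, 0.048, 1.609, -0.033, 0.943, -0.034], TCP at [0.269, -0.673, 0.231] pointing down, gripper open.
Joint ranges: [-2.69, 2.69], [-0.47, 2.24], [-1.27, 1.36], [0.19, 2.51], [-1.53, 4.68], [0.08, 2.07], [-3.09, 3.09]. Speed limits (rad/s): [2.57, 2.57, 3.14, 3.14, 3.14, 3.14, 3.14].

### API

Orientations are given as a unit quaternion [x, y, z, w].
In Python, from cell import arm, cams, job gives the robot as it stands.
- The arm moves only by the tool apply_moves, never from a script. Its argument "motion" is text: rows parted by semicolons, each of 5 numbers parted by spaces: the shift along the world's x, y, z in cm, then the turn about the world's z in degrees, then the finger opening in cm, from 0 to 8.54. A call has 1 to 5 rows; each row is the pose to reach, as a shift and turn from the pose commanded when the call began; what a row does not reach only later rows make up. A row lasts 1/12 s, in which the tool goes at most 41.7 mm and 7.16 degrees, less where a joint would pass 70% of its speed; a pose out of reach is approached as far as the arm can. A call with a gripper value outside its range is refused whole. The fingers move at their own pace and stop on an object; "squeeze" is the grip in N (left out, the last holds). Time passes only in rows, so rows that repeat a pose let the fingers close. It gives the time, the measured TCP pose, the force, the opening and the grip force at its end, in the units of the state.
- arm.get_obs(): the state, without advancing time (a new reading comes with each control period).
- cams.grab_frame(name): name is "scene" or "top" or "wrist"; returns a dict with "img" (480x640x3 uint8, red, green, blue), "fovy" (degrees; the focal length in pixels is half the picture's height over the tangent of half this angle, whatever the lens; pixels are square), "cx", "cy" (the principal point, pixels), "k1" (the pictures are not rectified: a ray, as slopes to the right and down, at radius r is drawn at 1 + k1 r^2 times it, then the intrinsics apply), "xyz" and "orientation" of the camera in the world. Camera axes: x right, y up, looking along -z (the intrinsics and any distortion apply to the point x, -y, -z); pixel columns grow to the right and rows downward; lengths in m; the calibration is good to about 2 mm. A picture is of the moment at which its call begins. There is no depth.
- job.finish_job(): hands the job in; it is judged then, once.
The state is a dict: "t": time; "q": joint angles; "qvel": joint speeds; "joint_efforts": joint torques, N m; "tcp_pos": TCP position; "tcp_rot": TCP orientation; "force": force on the tool from outside, world axes, zero at the start; "torque": the same for the moment, N m; "gripper_width": opening from 0.0 (shut) to 1.0 (fully open); "finger_force": force on a finger pad.
Only numpy, scipy, OpenCV 4.12 (cv2) and the standard library are available. Lean on these libraries where they do the work, as an engineer would, in place of code of your own. Each camera call takes 0.05 s, during which the arm holds its last target. There are 200 camera calls.

### The job

First switch the hot-holding plate off at its red handle. With it off, take the block of paper labels off the steel deck and set it flat on the worktop, stand every lidded sauce pot on the deck inside the raised edge, and set the heat dial: wind it back to its stop, let it rest there a moment, then turn it exactly five clicks clockwise. Only when all that is done, switch the plate on again; leave the sauce bottles alone.

Things in the scene. Friction and masses are not known exactly. Their poses are not given: they have to be found in the camera images.
- warmer: hot-holding plate, fixed to the worktop: 200 mm (x) by 360 mm (y); origin at the centre of its underside on the worktop. At its +y (robot's left) side a sunk steel deck, 35 mm above the worktop, with a 4 mm high raised edge along three sides; at its -y side a white control box, y -180 to -60 mm, 45 mm high, with the black dial (nearer the robot) and the red isolator handle (farther), 110 mm apart. The whole unit may be turned a little about z
- deck (a point): centre of the steel deck, on its surface (35 mm above the worktop), axes as the warmer's; the clear deck inside its edge is 188 mm (x) by 234 mm (y), i.e. +-94 and +-117 mm from here
- dial (a joint): heat dial angle in rad, 0 at its stop, growing clockwise seen from above, up to 4.19; click stops every 0.5236 rad (30 deg): 0 is the stop, 2.618 is five clicks on. It starts one to four clicks on, resting in a click stop. A click takes about 0.14 N m to pass; let go between stops, it falls into the nearer one
- dial_grip (a point): on the dial's vertical axis, 16 mm above the control box top (61 mm above the worktop), where to grip. The dial is a plain round black knob 36 mm across standing 29 mm above the box top; it turns with the knob, its -x axis points to the white pointer line. Nine strokes on the box surround it, the long red one is the stop
- isolator (a joint): red isolator handle angle in rad: 0 is off, 1.571 is on (clockwise seen from above); it is spring-loaded over centre (up to about 0.2 N m), so past half way it snaps to the end and stays there. It starts on
- isolator_grip (a point): on the handle's vertical axis, 21 mm above the control box top (66 mm above the worktop), where to grip. The handle is an upright bar 56 mm long, 14 mm thick, its top 36 mm above the box top and its foot on a red disc 58 mm across and 7 mm high; the bar runs along this point's y axis, which turns with it: off = along the warmer's y, on = along the warmer's x
- pot_red: lidded steel sauce pot with a red lid; round body 56 mm across and 46 mm high including the lid, with an upright round lid knob of the same colour on its axis, 18 mm across, from 46 to 70 mm height; about 0.16 kg, the lid is fixed; origin at the centre of the underside, z up through the knob. May be absent
- pot_green: lidded steel sauce pot with a green lid; round body 56 mm across and 46 mm high including the lid, with an upright round lid knob of the same colour on its axis, 18 mm across, from 46 to 70 mm height; about 0.16 kg, the lid is fixed; origin at the centre of the underside, z up through the knob. May be absent
- pot_blue: lidded steel sauce pot with a blue lid; round body 56 mm across and 46 mm high including the lid, with an upright round lid knob of the same colour on its axis, 18 mm across, from 46 to 70 mm height; about 0.16 kg, the lid is fixed; origin at the centre of the underside, z up through the knob. May be absent
- pot_white: lidded steel sauce pot with a white lid; round body 56 mm across and 46 mm high including the lid, with an upright round lid knob of the same colour on its axis, 18 mm across, from 46 to 70 mm height; about 0.16 kg, the lid is fixed; origin at the centre of the underside, z up through the knob. May be absent
- label_block: block of white paper labels, 44 mm (its x) by 61 mm (its y) by 15 mm high, 0.06 kg, starts lying on the deck; origin at the centre of its underside, z up
- sauce_1: red squeeze bottle, 54 mm across, 200 mm high, standing on the worktop to the right of the warmer; origin at the centre of its underside. Leave alone
- sauce_2: yellow squeeze bottle, 54 mm across, 200 mm high, standing near the red one; origin at the centre of its underside. Leave alone
Things that resemble listed ones, but are neither listed nor needed, are in the scene too. Leave any purple look-alike of the pot_red alone. What is shaped like the pot_green but purple is not meant.

How it is judged:
On the way, in this order (a step that is already met when the one before it is completed fails the run):
1. the isolator handle is turned to off (value of joint isolator below 0.15 rad), for 0.2 s.
2. with the plate off, the dial is wound back to its stop (value of joint each of isolator, dial below 0.15 rad), for 0.2 s.
3. with the plate off, the dial is five clicks from its stop, every pot stands on the deck and the label block lies on the worktop (value of joint isolator below 0.15 rad and value of joint dial between 2.468 and 2.768 rad and x of pot_red in the frame of deck between -0.069 and 0.069 m and y of pot_red in the frame of deck between -0.092 and 0.092 m and z of pot_red in the frame of deck between -0.006 and 0.006 m and angle between each of pot_red, pot_green, pot_blue, pot_white, label_block's own z axis and vertical below 0.12 rad and x of pot_green in the frame of deck between -0.069 and 0.069 m and y of pot_green in the frame of deck between -0.092 and 0.092 m and z of pot_green in the frame of deck between -0.006 and 0.006 m and x of pot_blue in the frame of deck between -0.069 and 0.069 m and y of pot_blue in the frame of deck between -0.092 and 0.092 m and z of pot_blue in the frame of deck between -0.006 and 0.006 m and x of pot_white in the frame of deck between -0.069 and 0.069 m and y of pot_white in the frame of deck between -0.092 and 0.092 m and z of pot_white in the frame of deck between -0.006 and 0.006 m and height (world z) of label_block between -0.008 and 0.008 m), for 0.2 s.
4. the isolator handle is turned to on (value of joint isolator above 1.42 rad), for 0.2 s.
At the end, for the whole second after the job is handed in: The isolator handle is on (above 1.42 rad), the dial stands in its fifth click from the stop (2.618 +-0.15 rad), every pot present stands upright (within 0.12 rad) at rest on the deck inside its raised edge, and the label block lies flat (within 0.12 rad) at rest on the worktop (value of joint isolator above 1.42 rad and value of joint dial between 2.468 and 2.768 rad and x of pot_red in the frame of deck between -0.069 and 0.069 m and y of pot_red in the frame of deck between -0.092 and 0.092 m and z of pot_red in the frame of deck between -0.006 and 0.006 m and angle between each of pot_red, pot_green, pot_blue, pot_white, label_block's own z axis and vertical below 0.12 rad and x of pot_green in the frame of deck between -0.069 and 0.069 m and y of pot_green in the frame of deck between -0.092 and 0.092 m and z of pot_green in the frame of deck between -0.006 and 0.006 m and x of pot_blue in the frame of deck between -0.069 and 0.069 m and y of pot_blue in the frame of deck between -0.092 and 0.092 m and z of pot_blue in the frame of deck between -0.006 and 0.006 m and x of pot_white in the frame of deck between -0.069 and 0.069 m and y of pot_white in the frame of deck between -0.092 and 0.092 m and z of pot_white in the frame of deck between -0.006 and 0.006 m and height (world z) of label_block between -0.008 and 0.008 m and linear speed of each of pot_red, pot_green, pot_blue, pot_white, label_block below 0.02 m/s); the robot touches nothing.
It fails at once if a sauce bottle is pushed more than 4 cm or tipped (distance of any of sauce_1, sauce_2 from where it was at the start of the episode above 0.04 m or angle between any of sauce_1, sauce_2's own z axis and vertical above 0.4 rad).
Of pot_red, pot_green, pot_blue, pot_white only 2 to 4 are there at a start; the rules pass over those that are not, and their reading is None.
At some moment in a run one of pot_red, pot_green, pot_blue, pot_white, label_block may be knocked a few centimetres aside while the robot is not near it.
It also fails if it takes over 210 s, if anything falls off the work surface, if the arm or the gripper's body presses on something with over 40 N, if the wrist force passes 120 N, or if a joint passes its speed limit or range.

## Working session

There is one attempt and no reset: what is moved stays moved. The work goes in short steps, Python scripts to look and compute and a tool call to move; the robot and the scene stay as the last step left them, time stands still between calls to the robot, and variables do not carry over. Pictures are saved under pics/ and viewed, at most 14 in all, crops included, and the job is handed in when it is done.

Besides the shell and the picture viewer there is one more tool, called after "Emit:" as name(argument=value, ...), one argument or row to a line, values as JSON. apply_moves: Moves the arm, as the interface text tells. Its arguments: {"type":"object","properties":{"motion":{"type":"string"},"squeeze":{"type":"number"}},"required":["motion"]}

```bash
mkdir -p pics; cat > h.py <<'E'
import numpy as np, cv2
from scipy.spatial.transform import Rotation as R
from cell import arm, cams, job
def grab(n,fn=None):
    f=cams.grab_frame(n)
    if fn: cv2.imwrite('pics/'+fn,f['img'][:,:,::-1])
    return f
def K(f):
    h=f['img'].shape[0]; fl=h/2/np.tan(np.radians(f['fovy'])/2)
    return fl
def und(f,u,v):
    fl=K(f); d=np.array([(u-f['cx'])/fl,(v-f['cy'])/fl]); s=d.copy()
    for _ in range(30): s=d/(1+f['k1']*(s@s))
    return s
def pt(f,u,v,z):
    s=und(f,u,v); r=R.from_quat(f['orientation']).apply([s[0],-s[1],-1])
    c=np.array(f['xyz']); return c+r*(z-c[2])/r[2]
def px(f,p):
    c=R.from_quat(f['orientation']).inv().apply(np.array(p)-f['xyz'])
    s=np.array([c[0],-c[1]])/-c[2]; s=s*(1+f['k1']*(s@s)); return s*K(f)+[f['cx'],f['cy']]
E
python3 - <<'E'
from h import *
import pickle
for n in ('top','scene'):
    f=grab(n,n+'0.png'); pickle.dump(f,open(n+'0.pkl','wb')); print(n,{k:v for k,v in f.items() if k!='img'})
print(arm.get_obs())
E
```

```text
top {'fovy': 44.759721473481385, 'cx': 308.0952053260709, 'cy': 237.7091509040838, 'k1': 0.0172330618850113, 'xyz': array([ 0.41804868, -0.02567116,  1.4684485 ]), 'orientation': array([ 0.02434157, -0.03159019, -0.69941145,  0.71360575])}
scene {'fovy': 51.08112283199433, 'cx': 326.7933720088421, 'cy': 241.5110128784633, 'k1': -0.11852499949301026, 'xyz': array([0.04087328, 0.92079868, 1.01880718]), 'orientation': array([-0.10049667,  0.39997903,  0.88275738, -0.2250702 ])}
{'t': 0.1, 'q': array([ 1.09652037,  0.5920274 ,  0.0483115 ,  1.60968503, -0.03332159,
        0.9426761 , -0.03370812]), 'qvel': array([-0.00084541, -0.00233809,  0.00156865, -0.00324044, -0.00051105,
        0.00068815,  0.00128842]), 'joint_efforts': array([ 4.18214884e-03, -5.49998224e+01,  1.55295622e+00, -1.98826236e+01,
        9.67210683e-03,  3.80419267e-03,  2.71509194e-06]), 'tcp_pos': array([ 0.26917812, -0.67238888,  0.23025876]), 'tcp_rot': array([ 9.81925317e-01,  1.89266165e-01, -2.36728209e-04, -9.66756182e-04]), 'force': array([ 0.4232557 ,  0.4009753 , -0.51488636]), 'torque': array([ 0.02657616, -0.01607541,  0.10401625]), 'finger_force': 0.0, 'gripper_width': 0.999475285322256}
```

View pics/top0.png

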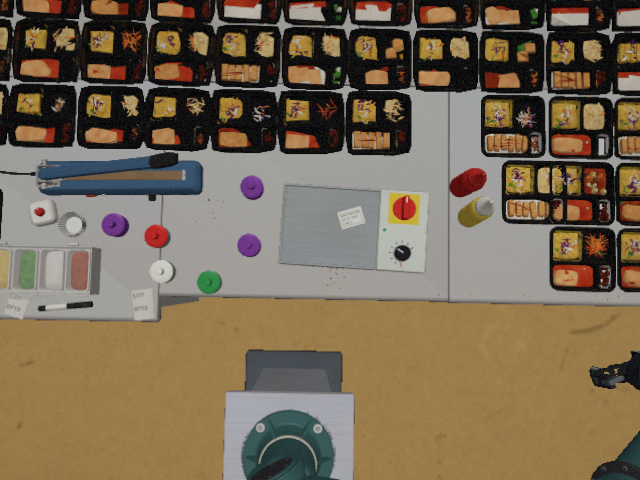

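View pics/scene0.png

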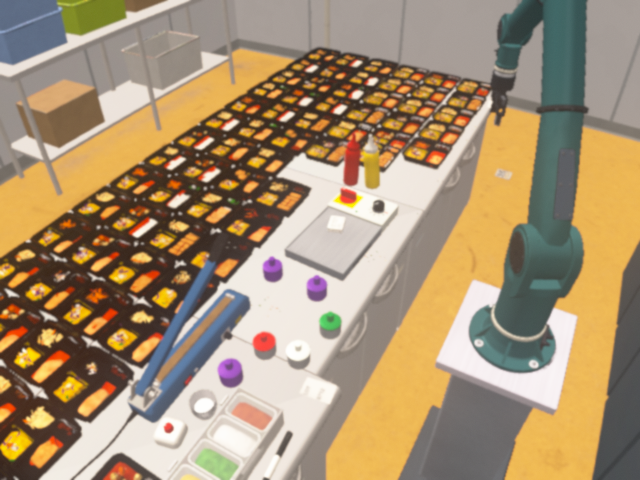

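```bash
python3 - <<'E'
from h import *
import pickle
f=pickle.load(open('top0.pkl','rb'))
im=f['img'][:,:,::-1]
cv2.imwrite('pics/wz.png',cv2.resize(im[175:280,270:440],None,fx=4.7,fy=4.7,interpolation=cv2.INTER_CUBIC))
cv2.imwrite('pics/pz.png',cv2.resize(im[170:300,100:270],None,fx=4.6,fy=4.6,interpolation=cv2.INTER_CUBIC))
E
```

```text
(no output)
```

View pics/wz.png

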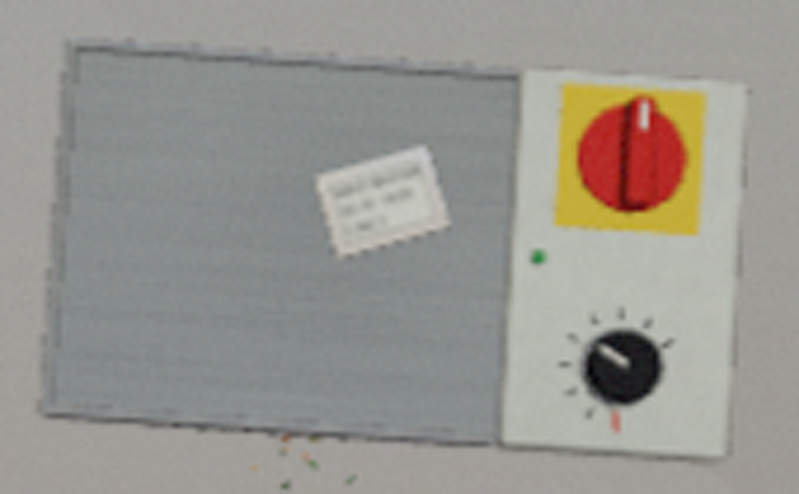

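View pics/pz.png

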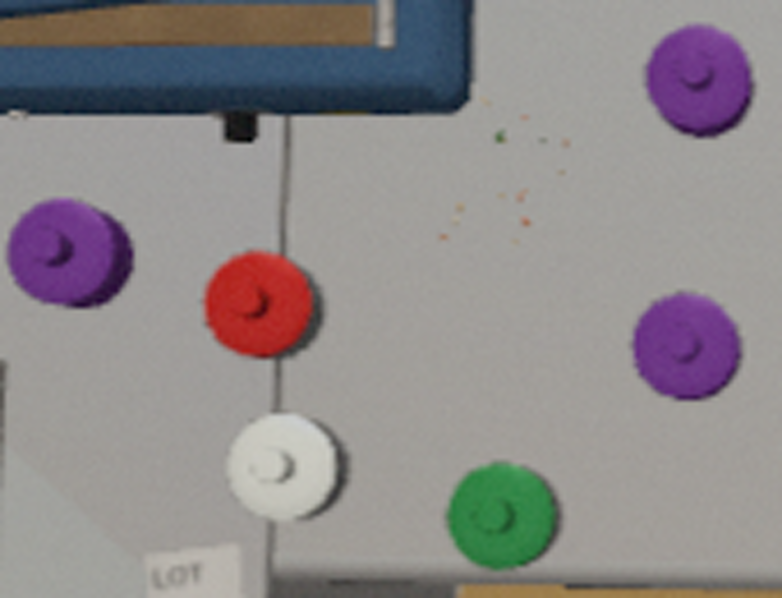

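```bash
python3 - <<'E'
from h import *
import pickle
f=pickle.load(open('top0.pkl','rb'))
w=lambda u,v,z:pt(f,270+(u+.5)/4.7-.5,175+(v+.5)/4.7-.5,z)
p=lambda u,v,z:pt(f,100+(u+.5)/4.6-.5,170+(v+.5)/4.6-.5,z)
for n,a in dict(boxFR=(746,84,.045),boxNR=(726,457,.045),boxNL=(502,443,.045),boxFL=(522,70,.045),dFL=(70,42,.039),dNL=(43,414,.039),disc=(632,157,.052),bartop=(641,152,.081),dial=(623,367,.074),dialtip=(600,349,.074),lab=(383,203,.05),l1=(317,177,.05),l2=(428,147,.05),l3=(449,225,.05),l4=(340,257,.05)).items(): print(n,w(*a)[:2].round(4))
for n,a in dict(red=(258,305,.046),redk=(250,299,.07),wh=(284,466,.046),whk=(271,465,.07),gr=(502,516,.046),grk=(493,515,.07),pu1=(700,80,.046),pu2=(687,346,.046)).items(): print(n,p(*a)[:2].round(4))
for u,v in ((468,190),(475,215)): print(pt(f,u,v,.1))
E
```

```text
boxFR [ 0.6491 -0.3337]
boxNR [ 0.4533 -0.324 ]
boxNL [ 0.4582 -0.2075]
boxFL [ 0.6541 -0.2159]
dFL [0.6649 0.0219]
dNL [0.4687 0.0315]
disc [ 0.6083 -0.2729]
bartop [ 0.6071 -0.2724]
dial [ 0.4973 -0.2652]
dialtip [ 0.5063 -0.2533]
lab [ 0.5817 -0.1435]
l1 [ 0.5947 -0.1089]
l2 [ 0.6116 -0.1666]
l3 [ 0.5709 -0.178 ]
l4 [ 0.553  -0.1215]
red [0.5277 0.3326]
redk [0.5289 0.3308]
wh [0.4428 0.3155]
whk [0.4428 0.3164]
gr [0.4187 0.1999]
grk [0.4191 0.2008]
pu1 [0.6533 0.1019]
pu2 [0.5106 0.1049]
[ 0.64810154 -0.41605343  0.1       ]
[ 0.58869911 -0.43253662  0.1       ]
```

Emit:
apply_moves(
  motion="2.5 3 2 -5 6; 5 6 2 -10 5; 7.5 9 2 -15 4; 10 12 2 -20 4; 12.5 15 2 -24.5 4",
  squeeze=40,
)

```text
t: 0.52
tcp_pos: [0.3952, -0.5213, 0.251]
tcp_rot: [1.0, -0.026, -0.0, -0.0]
force: [0.8, -0.4, 0.9]
gripper_width: 0.468
finger_force: 0.0
```

Emit:
apply_moves(
  motion="2.5 3 0 0 4; 5 6 0 0 4; 7.5 9 0 0 4; 10 12 0 0 4; 12.5 15 0 0 4",
)

```text
t: 0.93
tcp_pos: [0.5201, -0.3712, 0.2509]
tcp_rot: [1.0, -0.023, -0.0, -0.0]
force: [1.0, -0.4, -0.2]
gripper_width: 0.469
finger_force: 0.0
```

Emit:
apply_moves(
  motion="2.9 3.2 0 0 4; 5.8 6.5 0 0 4; 8.75 9.8 0 0 4; 8.75 9.8 -4 0 4; 8.75 9.8 -7 0 4",
)

```text
t: 1.35
tcp_pos: [0.6117, -0.2692, 0.181]
tcp_rot: [1.0, -0.019, 0.002, -0.001]
force: [-0.1, -0.1, -0.6]
gripper_width: 0.468
finger_force: 0.0
```

```bash
python3 - <<'E'
from h import *
import pickle
f=grab('wrist','w1.png'); pickle.dump(f,open('w1.pkl','wb'))
print({k:v for k,v in f.items() if k!='img'},arm.get_obs()['tcp_pos'])
E
```

```text
{'fovy': 67.51359100977987, 'cx': 314.36560055170406, 'cy': 237.59054353981549, 'k1': -0.04200667167142587, 'xyz': array([ 0.67704218, -0.27167433,  0.32301319]), 'orientation': array([ 0.08867998, -0.0935027 ,  0.71477307, -0.68738095])} [ 0.60478504 -0.2698089   0.17353511]
```

View pics/w1.png

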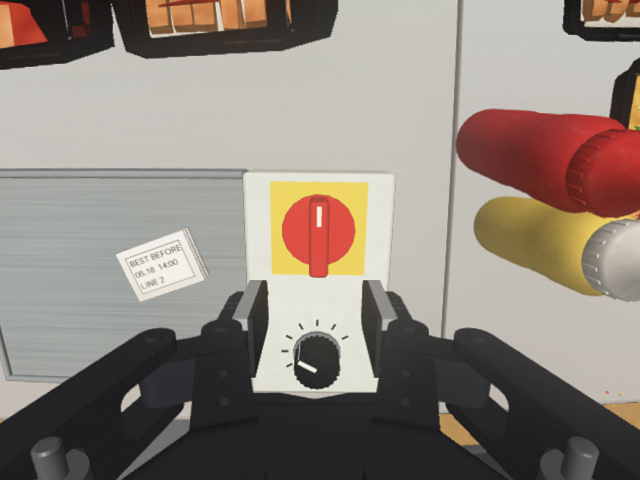

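```bash
python3 - <<'E'
from h import *
import pickle
f=pickle.load(open('w1.pkl','rb'))
print('disc L,R,far',pt(f,282,231,.052),pt(f,356,231,.052),pt(f,319,193,.052))
print('bar far',pt(f,319,196,.081),'L/R top',pt(f,309,230,.081),pt(f,328,230,.081),'far L/R',pt(f,309,198,.081), 'near',pt(f,309,272,.052))
print('dial',pt(f,318,368,.074),'tip',pt(f,299,362,.074),pt(f,316,371,.074))
print('box edges',pt(f,245,174,.045),pt(f,394,174,.045))
print('label',[pt(f,*a,.05)[:2].round(4) for a in((116,256),(184,229),(204,272),(138,302))])
print(arm.get_obs()['tcp_pos'],arm.get_obs()['tcp_rot'])
E
```

```text
disc L,R,far [ 0.61174214 -0.24344985  0.052     ] [ 0.60950873 -0.30092012  0.052     ] [ 0.64019012 -0.27325254  0.052     ]
bar far [ 0.64209904 -0.27301013  0.081     ] L/R top [ 0.61871285 -0.26522914  0.081     ] [ 0.61820129 -0.27839102  0.081     ] far L/R [ 0.64100266 -0.26618899  0.081     ] near [ 0.57714112 -0.26296328  0.052     ]
dial [ 0.5035577  -0.26731579  0.074     ] tip [ 0.50963558 -0.25243833  0.074     ] [ 0.5008394  -0.26561452  0.074     ]
box edges [ 0.65612425 -0.21708791  0.045     ] [ 0.65167397 -0.33132617  0.045     ]
label [array([ 0.5958, -0.1074]), array([ 0.6159, -0.1662]), array([ 0.5796, -0.1778]), array([ 0.555 , -0.1187])]
[ 0.60478504 -0.2698089   0.17353511] [ 0.99977431 -0.02052098 -0.00487957 -0.00253069]
```

Emit:
apply_moves(
  motion="0.2 0.2 -3 0 4; 0.2 0.2 -6 0 4; 0.2 0.2 -8.5 0 4; 0.2 0.2 -10 0 4; 0.2 0.2 -10 0 4",
)

```text
t: 1.82
tcp_pos: [0.6056, -0.2726, 0.0778]
tcp_rot: [1.0, -0.024, -0.004, -0.001]
force: [-0.2, 1.2, -0.7]
gripper_width: 0.463
finger_force: 0.0
```

Emit:
apply_moves(
  motion="0 0 -1 0 4; 0 0 -2.0 0 4; 0 0 -2.4 0 4; 0 0 -2.4 0 3; 0 0 -2.4 0 2",
)

```text
t: 2.23
tcp_pos: [0.6091, -0.2732, 0.0577]
tcp_rot: [1.0, -0.023, 0.0, 0.0]
force: [0.6, -0.4, 1.1]
gripper_width: 0.243
finger_force: 0.0
```

Emit:
apply_moves(
  motion="0 0 0 0 0.5; 0 0 0 0 0.5; 0 0 0 0 0.5; 0 0 0 0 0.5",
  squeeze=60,
)

```text
t: 2.57
tcp_pos: [0.6094, -0.2719, 0.0581]
tcp_rot: [1.0, -0.023, 0.0, -0.001]
force: [-1.6, 3.6, 6.1]
gripper_width: 0.149
finger_force: 60.8
```

Emit:
apply_moves(
  motion="0 0 0 7 0.5; 0 0 0 14 0.5; 0 0 0 21 0.5; 0 0 0 28 0.5; 0 0 0 35 0.5",
)

```text
t: 2.98
tcp_pos: [0.6095, -0.2722, 0.0581]
tcp_rot: [0.96, 0.281, 0.001, -0.0]
force: [-0.2, 3.6, 4.7]
gripper_width: 0.15
finger_force: 60.8
```

Gripped and following. Continue to 90°.

Emit:
apply_moves(
  motion="0 0 0 7 0.5; 0 0 0 14 0.5; 0 0 0 21 0.5; 0 0 0 28 0.5; 0 0 0 35 0.5",
)

```text
t: 3.4
tcp_pos: [0.6097, -0.2724, 0.0581]
tcp_rot: [0.83, 0.557, 0.001, 0.0]
force: [0.2, 2.8, 3.7]
gripper_width: 0.151
finger_force: 60.7
```

Emit:
apply_moves(
  motion="0 0 0 7 0.5; 0 0 0 14 0.5; 0 0 0 20 0.5; 0 0 0 20 0.5; 0 0 0 20 0.5",
)

```text
t: 3.82
tcp_pos: [0.6099, -0.2724, 0.0581]
tcp_rot: [0.723, 0.69, 0.001, 0.0]
force: [0.3, 3.7, 5.0]
gripper_width: 0.152
finger_force: 60.9
```

Emit:
apply_moves(
  motion="0 0 0 0 2; 0 0 0 0 4; 0 0 2 0 5; 0 0 6 0 5; 0 0 9 0 5",
)

```text
t: 4.23
tcp_pos: [0.6085, -0.2743, 0.148]
tcp_rot: [0.724, 0.69, -0.001, -0.0]
force: [0.9, -1.1, 0.3]
gripper_width: 0.581
finger_force: 0.0
```

```bash
python3 - <<'E'
from h import *
import pickle
f=grab('wrist'); pickle.dump(f,open('w2.pkl','wb'))
t=grab('top');pickle.dump(t,open('top2.pkl','wb'))
a=cv2.resize(t['img'][175:280,270:440,::-1],(640,395),interpolation=cv2.INTER_CUBIC)
cv2.imwrite('pics/c2.png',np.vstack([cv2.resize(f['img'][120:,:,::-1],(640,360))[:200],a]))
print(arm.get_obs()['tcp_pos'],arm.get_obs()['q'])
E
```

```text
[ 0.61299465 -0.27537243  0.15282735] [ 0.61860408  0.63582094 -0.39335654  1.7880346   0.33472276  0.77195945
  0.00663241]
```

View pics/c2.png

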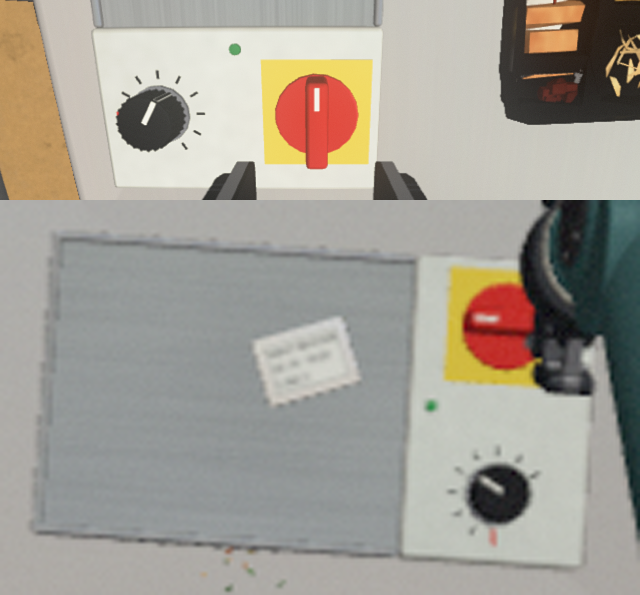

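Emit:
apply_moves(
  motion="-3 0.2 0 -7 6; -6 0.3 0 -14 6; -9 0.5 0 -21 6; -10.95 0.55 0 -28 6; -10.95 0.55 0 -35 6",
)

```text
t: 4.75
tcp_pos: [0.4921, -0.2686, 0.1459]
tcp_rot: [0.9, 0.436, -0.004, -0.002]
force: [-0.5, 0.0, -0.4]
gripper_width: 0.707
finger_force: 0.0
```

Emit:
apply_moves(
  motion="0 0 -1 -7 6; 0 0 -3 -14 6; 0 0 -5 -21 6; 0 0 -6 -25 6; 0 0 -6 -25 6",
)

```text
t: 5.17
tcp_pos: [0.4972, -0.2674, 0.0846]
tcp_rot: [0.972, 0.235, -0.003, -0.001]
force: [-0.8, 0.0, 0.9]
gripper_width: 0.703
finger_force: 0.0
```

```bash
python3 - <<'E'
from h import *
import pickle
f=grab('wrist','w3.png'); pickle.dump(f,open('w3.pkl','wb'))
o=arm.get_obs();print(o['tcp_pos'],o['q'])
E
```

```text
[ 0.4981103  -0.26767447  0.08577292] [ 0.47776123  0.60334474 -0.09039864  2.06429096  0.11347016  0.48174161
 -0.79020013]
```

View pics/w3.png

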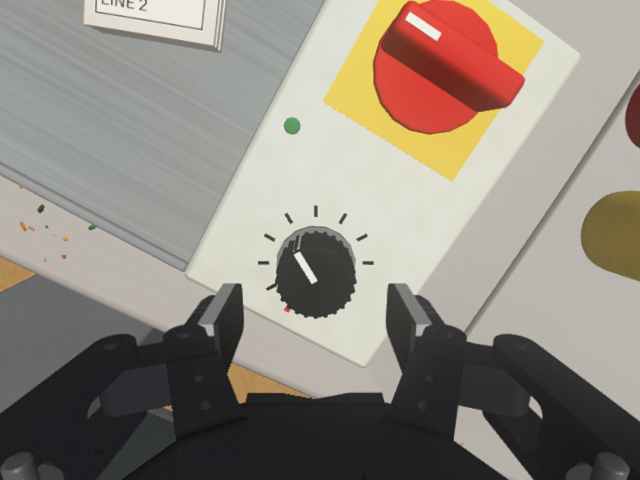

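```bash
python3 - <<'E'
from h import *
import pickle
f=pickle.load(open('w3.pkl','rb'))
print(pt(f,317,275,.074),pt(f,316,226,.045),pt(f,276,270,.074),pt(f,356,270,.074),pt(f,317,318,.074),f['xyz'])
E
```

```text
[ 0.50439299 -0.26482777  0.074     ] [ 0.51825842 -0.25723856  0.045     ] [ 0.49807644 -0.24730047  0.074     ] [ 0.51455493 -0.27934928  0.074     ] [ 0.48524004 -0.2747006   0.074     ] [ 0.55677985 -0.23709717  0.22598665]
```

Emit:
apply_moves(
  motion="0.2 0.1 -1.5 0 6; 0.2 0.1 -3 0 6; 0.2 0.1 -3.8 0 6; 0.2 0.1 -3.8 0 4.5; 0.2 0.1 -3.8 0 4.5",
)

```text
t: 5.63
tcp_pos: [0.5014, -0.2669, 0.0495]
tcp_rot: [0.972, 0.236, -0.0, 0.0]
force: [-0.0, 0.3, -0.6]
gripper_width: 0.528
finger_force: 0.0
```

Emit:
apply_moves(
  motion="0 0 0 0 2.5; 0 0 0 0 2.5; 0 0 0 0 2.5; 0 0 0 0 2.5; 0 0 0 0 2.5",
  squeeze=50,
)

```text
t: 6.05
tcp_pos: [0.5012, -0.266, 0.0504]
tcp_rot: [0.972, 0.236, -0.0, -0.0]
force: [-1.8, 2.0, 7.2]
gripper_width: 0.4
finger_force: 50.1
```

Emit:
apply_moves(
  motion="0 0 0 7 2.5; 0 0 0 14 2.5; 0 0 0 21 2.5; 0 0 0 28 2.5; 0 0 0 35 2.5",
)

```text
t: 6.47
tcp_pos: [0.5006, -0.2655, 0.0503]
tcp_rot: [0.854, 0.52, -0.001, -0.001]
force: [-3.9, 3.7, 8.4]
gripper_width: 0.402
finger_force: 50.4
```

Emit:
apply_moves(
  motion="0 0 0 7 2.5; 0 0 0 14 2.5; 0 0 0 21 2.5; 0 0 0 28 2.5; 0 0 0 35 2.5",
)

```text
t: 6.88
tcp_pos: [0.4999, -0.2654, 0.0503]
tcp_rot: [0.658, 0.753, -0.001, -0.001]
force: [-4.2, 4.5, 8.4]
gripper_width: 0.404
finger_force: 50.5
```

Emit:
apply_moves(
  motion="0 0 0 7 2.5; 0 0 0 14 2.5; 0 0 0 21 2.5; 0 0 0 28 2.5; 0 0 0 35 2.5",
)

```text
t: 7.3
tcp_pos: [0.4992, -0.2657, 0.0503]
tcp_rot: [0.402, 0.916, -0.001, -0.002]
force: [-5.4, 3.2, 9.5]
gripper_width: 0.405
finger_force: 50.6
```

Emit:
apply_moves(
  motion="0 0 0 6 2.5; 0 0 0 12 2.5; 0 0 0 17 2.5; 0 0 0 17 2.5; 0 0 0 17 2.5",
)

```text
t: 7.72
tcp_pos: [0.4998, -0.2664, 0.0503]
tcp_rot: [0.264, 0.964, -0.001, -0.001]
force: [-5.3, 2.2, 9.3]
gripper_width: 0.405
finger_force: 51.0
```

```bash
python3 - <<'E'
from h import *
o=arm.get_obs();print(o['tcp_pos'],o['q'],o['torque'],R.from_quat(o['tcp_rot']).as_matrix()[:2,1])
E
```

```text
[ 0.49983843 -0.26638532  0.05029946] [ 0.84834485  0.74290367 -0.62469464  2.05798525  0.78733471  0.59482181
  0.70151607] [0.5232296  0.86934196 0.14390439] [0.50981998 0.86027915]
```

Emit:
apply_moves(
  motion="0 0 0 0 6; 0 0 0 0 6; 0 0 0 0 6; 0 0 2.5 0 6; 0 0 4 0 6",
)

```text
t: 8.13
tcp_pos: [0.5019, -0.2668, 0.0899]
tcp_rot: [0.265, 0.964, 0.0, 0.0]
force: [1.4, -0.4, 0.9]
gripper_width: 0.703
finger_force: 0.0
```

```bash
python3 - <<'E'
from h import *
import pickle
f=grab('wrist','w4.png'); pickle.dump(f,open('w4.pkl','wb'))
cv2.imwrite('pics/w4c.png',f['img'][100:400,150:500,::-1])
E
```

```text
(no output)
```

View pics/w4c.png

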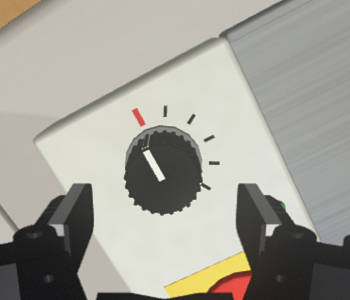

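Emit:
apply_moves(
  motion="0 0 -2 0 6; 0 0 -4 0 6; 0 0 -4 0 5; 0 0 -4 0 3; 0 0 -4 0 2.5",
)

```text
t: 8.6
tcp_pos: [0.5009, -0.267, 0.0493]
tcp_rot: [0.265, 0.964, -0.0, -0.001]
force: [-1.1, -1.1, -6.2]
gripper_width: 0.406
finger_force: 50.5
```

Emit:
apply_moves(
  motion="0 0 0 0 2.5; 0 0 0 0 2.5; 0 0 0 -5 2.5; 0 0 0 -12 2.5; 0 0 0 -19 2.5",
)

```text
t: 9.02
tcp_pos: [0.5007, -0.2673, 0.0494]
tcp_rot: [0.423, 0.906, -0.0, -0.0]
force: [-0.7, -1.3, -5.8]
gripper_width: 0.407
finger_force: 50.4
```

Emit:
apply_moves(
  motion="0 0 0 -7 2.5; 0 0 0 -14 2.5; 0 0 0 -21 2.5; 0 0 0 -28 2.5; 0 0 0 -35 2.5",
)

```text
t: 9.43
tcp_pos: [0.5002, -0.2675, 0.0493]
tcp_rot: [0.676, 0.737, -0.001, -0.0]
force: [-2.0, -2.3, -4.5]
gripper_width: 0.404
finger_force: 50.5
```

Emit:
apply_moves(
  motion="0 0 0 -7 2.5; 0 0 0 -14 2.5; 0 0 0 -21 2.5; 0 0 0 -28 2.5; 0 0 0 -35 2.5",
)

```text
t: 9.85
tcp_pos: [0.4996, -0.2674, 0.0493]
tcp_rot: [0.866, 0.499, -0.001, -0.001]
force: [-2.9, -2.6, -4.3]
gripper_width: 0.401
finger_force: 50.6
```

Emit:
apply_moves(
  motion="0 0 0 -7 2.5; 0 0 0 -14 2.5; 0 0 0 -21 2.5; 0 0 0 -28 2.5; 0 0 0 -35 2.5",
)

```text
t: 10.27
tcp_pos: [0.4992, -0.2669, 0.0493]
tcp_rot: [0.976, 0.216, -0.002, -0.001]
force: [-3.9, -2.0, -2.1]
gripper_width: 0.407
finger_force: 50.6
```

Emit:
apply_moves(
  motion="0 0 0 -7 2.5; 0 0 0 -14 2.5; 0 0 0 -21 2.5; 0 0 0 -26 2.5; 0 0 0 -26 2.5",
)

```text
t: 10.68
tcp_pos: [0.4991, -0.2665, 0.0493]
tcp_rot: [1.0, -0.007, -0.002, -0.0]
force: [-4.9, -2.1, -1.7]
gripper_width: 0.404
finger_force: 50.9
```

Emit:
apply_moves(
  motion="0 0 0 0 6; 0 0 0 0 6; 0 0 0 0 6; 0 0 2.5 0 6; 0 0 4 0 6",
)

```text
t: 11.1
tcp_pos: [0.5029, -0.2662, 0.0904]
tcp_rot: [1.0, -0.005, 0.001, -0.0]
force: [0.2, -0.7, 0.4]
gripper_width: 0.702
finger_force: 0.0
```

```bash
python3 - <<'E'
from h import *
import pickle
f=grab('wrist','w5.png'); pickle.dump(f,open('w5.pkl','wb'))
o=arm.get_obs();print(o['tcp_pos'],o['q'])
E
```

```text
[ 0.5047564  -0.26719715  0.09312193] [ 0.38216866  0.59360965  0.03579805  2.05997092 -0.04530839  0.48144766
 -1.12952908]
```

View pics/w5.png

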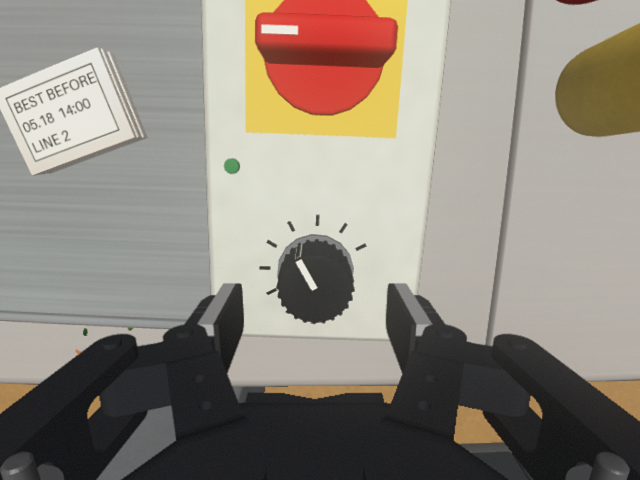

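Emit:
apply_moves(
  motion="0 3 3 7 6.5; 2 6 3 14 6.5; 4 9 3 21 6.5; 6 12 3 28 6.5; 8.35 12.3 3 35 6.5",
)

```text
t: 11.57
tcp_pos: [0.5865, -0.1346, 0.1201]
tcp_rot: [0.953, 0.303, 0.001, -0.002]
force: [0.3, 0.3, 0.3]
gripper_width: 0.761
finger_force: 0.0
```

Emit:
apply_moves(
  motion="0 0 0 7 6.5; 0 0 0 14 6.5; 0 0 0 21 6.5; 0 0 0 28 6.5; 0 0 0 35 6.5",
)

```text
t: 11.98
tcp_pos: [0.5861, -0.1429, 0.1198]
tcp_rot: [0.82, 0.572, 0.001, 0.0]
force: [-0.4, 0.4, 0.3]
gripper_width: 0.764
finger_force: 0.0
```

Emit:
apply_moves(
  motion="0 0 0 7 6.5; 0 0 0 14 6.5; 0 0 0 21 6.5; 0 0 0 28 6.5; 0 0 0 35 6.5",
)

```text
t: 12.4
tcp_pos: [0.5861, -0.1431, 0.1199]
tcp_rot: [0.611, 0.792, 0.001, 0.001]
force: [-0.3, 0.1, 0.3]
gripper_width: 0.76
finger_force: 0.0
```

Emit:
apply_moves(
  motion="0 0 0 3 6.5; 0 0 0 3 6.5",
)

```text
t: 12.57
tcp_pos: [0.5859, -0.1433, 0.1196]
tcp_rot: [0.592, 0.806, 0.001, 0.0]
force: [-0.0, -1.1, -0.3]
gripper_width: 0.758
finger_force: 0.0
```

```bash
python3 - <<'E'
from h import *
import pickle
f=grab('wrist','w6.png'); pickle.dump(f,open('w6.pkl','wb'))
o=arm.get_obs();print(o['tcp_pos'],o['q'],R.from_quat(o['tcp_rot']).as_matrix()[:2,1])
print(px(f,[.585,-.143,.05]))
E
```

```text
[ 0.5857587  -0.14332934  0.1196444 ] [ 0.49222607  0.62303258 -0.46399886  1.95612143  0.43801223  0.66002039
  0.05353394] [0.95496325 0.29671759]
[312.51670987 250.75480703]
```

View pics/w6.png

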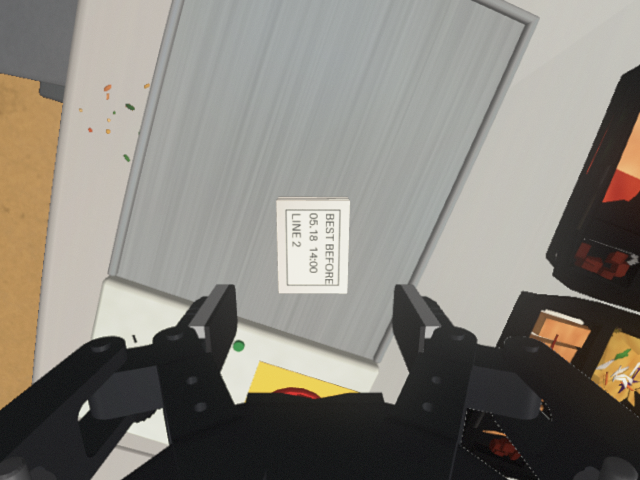

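Emit:
apply_moves(
  motion="0 0 -3 0 6.5; 0 0 -6 0 6.5; 0 0 -7.5 0 6.5; 0 0 -8.2 0 6.5; 0 0 -8.2 0 6.5",
)

```text
t: 13.03
tcp_pos: [0.5843, -0.1431, 0.0359]
tcp_rot: [0.593, 0.805, -0.0, -0.001]
force: [0.2, 1.0, 0.5]
gripper_width: 0.763
finger_force: 0.0
```

Emit:
apply_moves(
  motion="0 0 0 0 3.5; 0 0 0 0 3.5; 0 0 0 0 3.5; 0 0 0 0 3.5; 0 0 0 0 3.5",
  squeeze=30,
)

```text
t: 13.45
tcp_pos: [0.5861, -0.1436, 0.0386]
tcp_rot: [0.593, 0.805, 0.001, 0.001]
force: [0.4, -0.2, 5.8]
gripper_width: 0.508
finger_force: 32.3
```

Emit:
apply_moves(
  motion="0 0 2 0 3.5; 0 0 5 0 3.5; 0 0 8 0 3.5; 0 0 8 0 3.5",
)

```text
t: 13.78
tcp_pos: [0.5888, -0.1438, 0.1227]
tcp_rot: [0.593, 0.805, 0.002, 0.004]
force: [1.6, -0.3, 0.1]
gripper_width: 0.504
finger_force: 31.6
```

Emit:
apply_moves(
  motion="-0.5 4 0 0 3.5; -1 8 0 0 3.5; -1.5 12 0 0 3.5; -2 16 0 0 3.5; -2.5 20 0 0 3.5",
)

```text
t: 14.2
tcp_pos: [0.5592, 0.0577, 0.1171]
tcp_rot: [0.593, 0.805, -0.0, -0.0]
force: [0.5, 0.7, -1.0]
gripper_width: 0.506
finger_force: 31.6
```

Emit:
apply_moves(
  motion="-0.5 4 0 0 3.5; -1 8 0 0 3.5; -1.3 12 0 0 3.5; -1.5 14.8 0 0 3.5; -1.5 14.8 0 0 3.5",
)

```text
t: 14.62
tcp_pos: [0.5436, 0.2145, 0.1181]
tcp_rot: [0.588, 0.809, 0.004, -0.002]
force: [0.5, 0.3, -0.9]
gripper_width: 0.507
finger_force: 31.6
```

Emit:
apply_moves(
  motion="0 0 -4 0 3.5; 0 0 -8 0 3.5; 0 0 -10 0 3.5; 0 0 -10.8 0 3.5; 0 0 -10.8 0 3.5",
)

```text
t: 15.03
tcp_pos: [0.5434, 0.2034, 0.0072]
tcp_rot: [0.593, 0.806, -0.002, -0.001]
force: [-0.7, -0.2, -1.1]
gripper_width: 0.5
finger_force: 31.6
```

Emit:
apply_moves(
  motion="0 0 -0.4 0 3.5; 0 0 -0.4 0 5; 0 0 -0.4 0 6.5; 0 0 -0.4 0 6.5; 0 0 3 0 6.5",
)

```text
t: 15.45
tcp_pos: [0.542, 0.2029, 0.0361]
tcp_rot: [0.592, 0.806, -0.004, -0.002]
force: [-0.1, 0.2, -0.1]
gripper_width: 0.757
finger_force: 0.0
```

Emit:
apply_moves(
  motion="0 0 4 0 6; 0 0 8 0 5; 0 0 12 0 4; -2 0 15 0 4; -2 0 15 0 4",
)

```text
t: 15.87
tcp_pos: [0.5256, 0.2069, 0.1965]
tcp_rot: [0.592, 0.806, 0.004, 0.003]
force: [-0.2, 1.5, -0.1]
gripper_width: 0.475
finger_force: 0.0
```

```bash
python3 - <<'E'
from h import *
import pickle
f=grab('wrist'); pickle.dump(f,open('w7.pkl','wb'))
t=grab('top');pickle.dump(t,open('top7.pkl','wb'))
a=cv2.resize(t['img'][170:310,100:440,::-1],None,fx=2.3,fy=2.3,interpolation=cv2.INTER_CUBIC)
b=cv2.resize(f['img'][:,:,::-1],(352,264)); b=np.hstack([b,np.zeros((264,a.shape[1]-352,3),np.uint8)])
cv2.imwrite('pics/c7.png',np.vstack([b,a]))
E
```

```text
(no output)
```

View pics/c7.png

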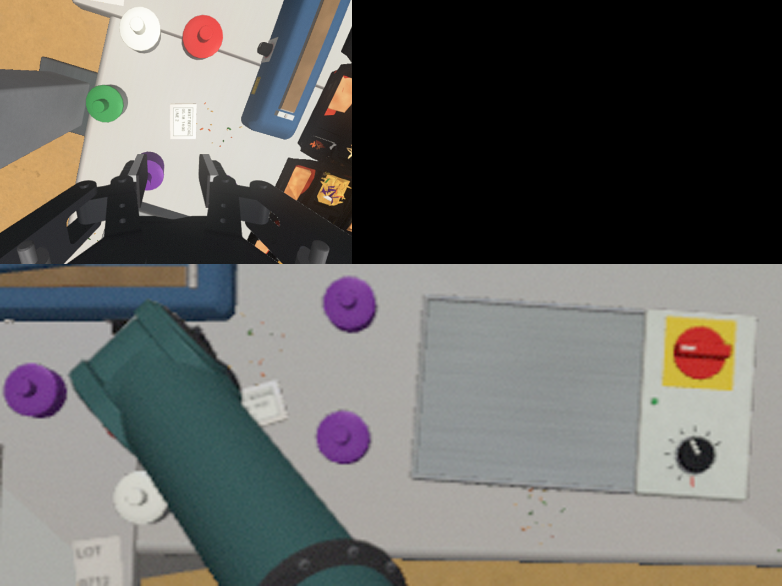

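```bash
python3 - <<'E'
from h import *
import pickle
f=pickle.load(open('w7.pkl','rb')); s=640/352
for n,a in dict(green=(103,105,.07),red=(203,36,.07),white=(139,27,.07),lidg=(106,103,.046),lidr=(203,37,.046),lidw=(140,29,.046)).items(): print(n,pt(f,a[0]*s,a[1]*s,a[2])[:2].round(4))
hsv=cv2.cvtColor(f['img'],cv2.COLOR_RGB2HSV)
for n,lo,hi in(('g',(55,120,50),(75,255,255)),('r',(0,190,120),(6,255,255))):
    m=cv2.inRange(hsv,lo,hi);k,l,st,c=cv2.connectedComponentsWithStats(m)
    for i in range(1,k):
        if st[i,4]>800: print(n,st[i],c[i],pt(f,st[i,0]+st[i,2]/2,st[i,1]+st[i,3]/2,.046)[:2].round(4))
E
```

```text
green [0.4272 0.2078]
red [0.5284 0.3305]
white [0.4488 0.3165]
lidg [0.4239 0.2066]
lidr [0.531  0.3347]
lidw [0.4458 0.3187]
g [ 157  155   65   67 3050] [187.89672131 188.24819672] [0.4216 0.2048]
```

Emit:
apply_moves(
  motion="-3 0 0 0 4; -6 0 0 0 4; -9 0 0 0 4; -10.45 -0.2 -3 0 4; -10.45 -0.2 -5 0 4",
)

```text
t: 16.38
tcp_pos: [0.416, 0.2006, 0.1378]
tcp_rot: [0.592, 0.806, -0.002, -0.001]
force: [1.3, -1.4, 0.2]
gripper_width: 0.474
finger_force: 0.0
```

Emit:
apply_moves(
  motion="0 0 0 0 4; 0 0 0 0 4; 0 0 0 0 4",
)

```text
t: 16.63
tcp_pos: [0.4215, 0.2028, 0.1394]
tcp_rot: [0.593, 0.805, 0.0, 0.0]
force: [0.1, 0.6, 0.0]
gripper_width: 0.466
finger_force: 0.0
```

```bash
cat >> h.py <<'E'
from scipy.optimize import minimize
def mask(f,c):
    hsv=cv2.cvtColor(f['img'],cv2.COLOR_RGB2HSV)
    lo,hi=dict(g=((50,110,40),(80,255,255)),r=((0,170,90),(8,255,255)),w=((0,0,200),(179,30,255)),p=((125,90,60),(155,255,255)))[c]
    return cv2.inRange(hsv,lo,hi)
def fitpot(f,c,xy,z0=0.):
    m=mask(f,c); t=np.linspace(0,2*np.pi,40,endpoint=False)
    u,v=px(f,[*xy,z0+.046]); Y,X=np.mgrid[:480,:640]; R0=np.hypot(*(px(f,[xy[0]+.028,xy[1],z0+.046])-[u,v]))
    m=np.where(np.hypot(X-u,Y-v)<1.9*R0,m,0)
    def cost(q):
        im=np.zeros((480,640),np.uint8)
        a=np.array([px(f,[q[0]+.028*np.cos(k),q[1]+.028*np.sin(k),z0+.046]) for k in t])
        b=np.array([px(f,[q[0]+.009*np.cos(k),q[1]+.009*np.sin(k),z0+h]) for k in t for h in(.046,.07)])
        for P in(a,cv2.convexHull(b.astype(np.float32))[:,0]): cv2.fillPoly(im,[np.round(P*16).astype(np.int32)],255,cv2.LINE_8,4)
        return np.count_nonzero(im!=m)/max(1,np.count_nonzero(im))
    r=minimize(cost,xy,method='Nelder-Mead',options=dict(initial_simplex=np.array(xy)+np.array([[0,0],[.012,0],[0,.012]]),xatol=2e-4))
    return r.x.round(4),round(r.fun,3)
E
python3 - <<'E'
from h import *
import pickle
f=grab('wrist');pickle.dump(f,open('w8.pkl','wb'))
o=arm.get_obs();print(o['tcp_pos'],o['qvel'].round(2))
print('g',fitpot(f,'g',(.4205,.203)))
f=pickle.load(open('w7.pkl','rb'))
for c,xy in dict(g=(.4205,.203),r=(.528,.332),w=(.445,.317)).items(): print('w7',c,fitpot(f,c,xy))
f=pickle.load(open('top0.pkl','rb'))
for c,xy in dict(g=(.4205,.203),r=(.528,.332),w=(.445,.317)).items(): print('top',c,fitpot(f,c,xy))
E
```

```text
[0.42183899 0.2029771  0.13983126] [ 0.01 -0.01 -0.01 -0.    0.   -0.   -0.  ]
g (array([0.4199, 0.2041]), np.float64(0.117))
w7 g (array([0.4213, 0.2041]), np.float64(0.089))
w7 r (array([0.5305, 0.3352]), np.float64(0.64))
w7 w (array([0.4439, 0.3268]), np.float64(1.741))
top g (array([0.4183, 0.1996]), np.float64(0.102))
top r (array([0.5277, 0.3315]), np.float64(0.134))
top w (array([0.445, 0.317]), np.float64(0.725))
```

Emit:
apply_moves(
  motion="-0.1 0.1 -3 0 4; -0.1 0.1 -6 0 4; -0.1 0.1 -8 0 4; -0.1 0.1 -8.6 0 4; -0.1 0.1 -8.6 0 4",
)

```text
t: 17.1
tcp_pos: [0.4198, 0.2035, 0.0527]
tcp_rot: [0.593, 0.805, -0.001, -0.0]
force: [-0.9, -0.5, -0.4]
gripper_width: 0.469
finger_force: 0.0
```

Emit:
apply_moves(
  motion="0 0 0 0 1; 0 0 0 0 1; 0 0 0 0 1; 0 0 0 0 1; 0 0 0 0 1",
  squeeze=45,
)

```text
t: 17.52
tcp_pos: [0.4203, 0.204, 0.0544]
tcp_rot: [0.593, 0.805, 0.001, 0.001]
force: [-0.9, -0.6, 6.4]
gripper_width: 0.189
finger_force: 44.5
```

Emit:
apply_moves(
  motion="0 0 2 0 1; 0 0 5 0 1; 0 0 8 0 1; 0 0 10 0 1; 0 0 10 0 1",
)

```text
t: 17.93
tcp_pos: [0.4215, 0.2046, 0.1569]
tcp_rot: [0.593, 0.805, 0.003, 0.002]
force: [0.4, 0.4, -1.7]
gripper_width: 0.187
finger_force: 44.4
```

Emit:
apply_moves(
  motion="1.7 -3.6 0 0 1; 3.4 -7.2 0 0 1; 5.1 -10.8 0 0 1; 6.8 -14.4 0 0 1; 8.5 -18 0 0 1",
)

```text
t: 18.35
tcp_pos: [0.5041, 0.0213, 0.1525]
tcp_rot: [0.592, 0.806, -0.001, -0.0]
force: [0.2, -0.8, -2.1]
gripper_width: 0.186
finger_force: 44.3
```

Emit:
apply_moves(
  motion="1.8 -3.6 0 0 1; 3.6 -7.2 0 0 1; 5.4 -10.8 0 0 1; 7.2 -14.4 0 0 1; 8.9 -18 0 0 1",
)

```text
t: 18.77
tcp_pos: [0.593, -0.1588, 0.1521]
tcp_rot: [0.593, 0.805, -0.001, -0.001]
force: [1.6, 0.2, -0.5]
gripper_width: 0.183
finger_force: 44.3
```

Emit:
apply_moves(
  motion="0 0 0 0 1; 0 0 -2 0 1; 0 0 -4 0 1; 0 0 -5.3 0 1; 0 0 -5.5 0 1",
)

```text
t: 19.18
tcp_pos: [0.5903, -0.1562, 0.0948]
tcp_rot: [0.592, 0.806, -0.002, -0.003]
force: [0.5, 0.4, -2.5]
gripper_width: 0.183
finger_force: 44.4
```

Emit:
apply_moves(
  motion="0 0 -0.5 0 1; 0 0 -0.6 0 1; 0 0 -0.6 0 1",
)

```text
t: 19.43
tcp_pos: [0.5938, -0.1563, 0.0926]
tcp_rot: [0.592, 0.806, 0.0, 0.0]
force: [0.4, 0.3, -1.1]
gripper_width: 0.187
finger_force: 44.4
```

Emit:
apply_moves(
  motion="0 0 -0.2 0 1; 0 0 -0.2 0 1; 0 0 -0.2 0 4; 0 0 -0.2 0 4; 0 0 -0.2 0 4",
)

```text
t: 19.85
tcp_pos: [0.594, -0.1566, 0.0909]
tcp_rot: [0.593, 0.806, 0.0, 0.001]
force: [-0.2, 0.3, 0.7]
gripper_width: 0.463
finger_force: 0.0
```

Emit:
apply_moves(
  motion="0 0 2 0 4; 0 0 5 0 4; 0 0 9 0 4; -1 4 11 0 4; -2 8 11 0 4",
)

```text
t: 20.27
tcp_pos: [0.5785, -0.0828, 0.205]
tcp_rot: [0.596, 0.803, 0.002, 0.005]
force: [1.5, 1.8, 0.6]
gripper_width: 0.468
finger_force: 0.0
```

Emit:
apply_moves(
  motion="-1 4 0 0 4; -2 8 0 0 4; -3 12 0 0 4; -4 16 0 0 4; -5 20 0 0 4",
)

```text
t: 20.68
tcp_pos: [0.5237, 0.1219, 0.2007]
tcp_rot: [0.593, 0.805, 0.0, 0.0]
force: [0.9, 0.7, 0.1]
gripper_width: 0.469
finger_force: 0.0
```

Emit:
apply_moves(
  motion="-1 4 0 0 4; -2 8 0 0 4; -2.5 11 0 0 4; -2.5 11 0 0 4; -2.5 11 0 0 4",
)

```text
t: 21.1
tcp_pos: [0.4986, 0.2331, 0.2008]
tcp_rot: [0.59, 0.807, 0.001, -0.0]
force: [0.7, -0.7, -1.1]
gripper_width: 0.469
finger_force: 0.0
```

```bash
python3 - <<'E'
from h import *
import pickle
f=grab('wrist');pickle.dump(f,open('w9.pkl','wb'))
t=grab('top');pickle.dump(t,open('top9.pkl','wb'))
o=arm.get_obs();print(o['tcp_pos'],o['qvel'].round(2))
for c,xy in dict(r=(.528,.332),w=(.445,.317)).items(): print(c,px(f,[*xy,.046]),fitpot(f,c,xy))
print('g',fitpot(t,'g',(.594,-.156),.035))
for c in 'w':
    u,v=px(f,[.445,.317,.046]).astype(int); print(f['img'][v,u],f['img'][min(479,v+60),u])
b=f['img'][:,:,::-1]; cv2.imwrite('pics/w9.png',cv2.resize(np.vstack([b,t['img'][:,:,::-1]]),(400,600)))
E
```

```text
[0.49946371 0.22916879 0.20012847] [ 0.02 -0.    0.02  0.   -0.   -0.   -0.  ]
r [387.15017819 116.02744179] (array([0.5329, 0.3363]), np.float64(0.891))
w [280.75635101 101.53381419] (array([0.4435, 0.3378]), np.float64(2.012))
g (array([ 0.5923, -0.1565]), np.float64(0.104))
[252 252 248] [225 223 215]
```

View pics/w9.png

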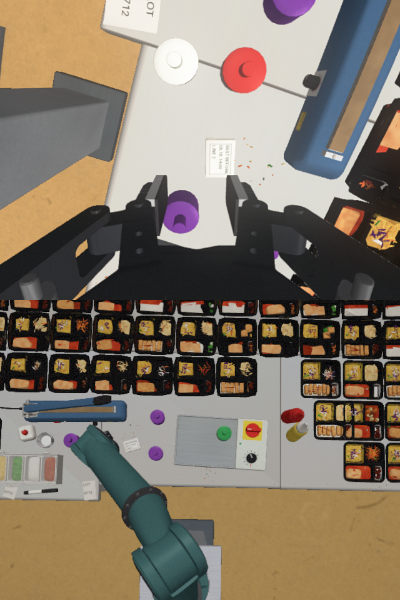

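```bash
python3 - <<'E'
from h import *
import pickle
f=pickle.load(open('w9.pkl','rb'))
for n,a in dict(w=(281,98.5,.046),wk=(278.5,96.5,.07),r=(389.5,112,.046),rk=(391,111,.07)).items(): print(n,pt(f,*a)[:2].round(4))
hsv=cv2.cvtColor(f['img'],cv2.COLOR_RGB2HSV);print(hsv[125,389],hsv[95,389],f['img'][125,282],f['img'][160,330])
m=cv2.inRange(f['img'],(238,238,232),(255,255,255)); k,l,st,c=cv2.connectedComponentsWithStats(m)
print([(st[i],c[i].round()) for i in range(1,k) if st[i,4]>1500])
E
```

```text
w [0.4445 0.3192]
wk [0.4452 0.3181]
r [0.5287 0.3354]
rk [0.5255 0.3332]
[  1 171 239] [  1 169 237] [252 251 246] [224 222 214]
[(array([ 168,    0,   88,   53, 2784], dtype=int32), array([216.,  22.])), (array([ 248,   61,   69,   75, 3890], dtype=int32), array([282.,  98.]))]
```

Emit:
apply_moves(
  motion="-2 3 -1 0 4; -4 6 -3 0 4; -5.4 8.4 -5.5 0 4; -5.4 8.4 -6 0 4; -5.4 8.4 -6 0 4",
)

```text
t: 21.62
tcp_pos: [0.4439, 0.313, 0.1385]
tcp_rot: [0.592, 0.806, -0.002, -0.0]
force: [-0.5, -0.7, -0.3]
gripper_width: 0.468
finger_force: 0.0
```

Emit:
apply_moves(
  motion="0 0 0 0 4; 0 0 0 0 4",
)

```text
t: 21.78
tcp_pos: [0.4471, 0.3121, 0.1406]
tcp_rot: [0.594, 0.804, -0.0, 0.001]
force: [0.2, 0.1, -0.1]
gripper_width: 0.466
finger_force: 0.0
```

```bash
sed -i "s/w=((0,0,200),(179,30,255))/w=((0,0,240),(179,30,255))/; s/r=((0,170,90)/r=((0,150,90)/" h.py; python3 - <<'E'
from h import *
import pickle
f=grab('wrist');pickle.dump(f,open('w10.pkl','wb'))
o=arm.get_obs();print(o['tcp_pos'],o['qvel'].round(2))
for c,xy in dict(r=(.528,.333),w=(.4445,.318)).items(): print(c,px(f,[*xy,.046]),fitpot(f,c,xy))
E
```

```text
[0.44722543 0.31231502 0.14081238] [ 0.   -0.   -0.01 -0.    0.   -0.   -0.  ]
r [434.98439681 245.53031156] (array([0.5288, 0.3363]), np.float64(0.124))
w [312.72528531 231.36039354] (array([0.4442, 0.3194]), np.float64(0.148))
```

Emit:
apply_moves(
  motion="-0.2 0.6 -3 0 4; -0.25 0.6 -6 0 4; -0.25 0.6 -8 0 4; -0.25 0.6 -8.7 0 4; -0.25 0.6 -8.7 0 4",
)

```text
t: 22.25
tcp_pos: [0.4431, 0.3186, 0.0523]
tcp_rot: [0.593, 0.805, -0.001, 0.0]
force: [-0.3, -0.4, -0.2]
gripper_width: 0.467
finger_force: 0.0
```

Emit:
apply_moves(
  motion="0 0 0 0 1; 0 0 0 0 1; 0 0 0 0 1; 0 0 0 0 1; 0 0 0 0 1",
  squeeze=45,
)

```text
t: 22.67
tcp_pos: [0.4437, 0.3205, 0.0546]
tcp_rot: [0.593, 0.805, 0.001, 0.001]
force: [-0.5, -1.5, 6.6]
gripper_width: 0.19
finger_force: 44.5
```

Emit:
apply_moves(
  motion="0 0 2 0 1; 0 0 5 0 1; 0 0 8 0 1; 0 0 10 0 1; 0 0 10 0 1",
)

```text
t: 23.08
tcp_pos: [0.4447, 0.3224, 0.1574]
tcp_rot: [0.593, 0.805, 0.004, 0.001]
force: [1.4, 0.6, -1.8]
gripper_width: 0.185
finger_force: 44.4
```

Emit:
apply_moves(
  motion="0.8 -4 0 0 1; 1.6 -8 0 0 1; 2.4 -12 0 0 1; 3.2 -16 0 0 1; 4 -20 0 0 1",
)

```text
t: 23.5
tcp_pos: [0.4821, 0.1181, 0.1525]
tcp_rot: [0.592, 0.806, -0.001, -0.0]
force: [-0.0, 0.5, -1.5]
gripper_width: 0.187
finger_force: 44.3
```

Emit:
apply_moves(
  motion="0.8 -4 0 0 1; 1.6 -8 0 0 1; 2.4 -12 0 0 1; 3.2 -16 0 0 1; 4 -20 0 0 1",
)

```text
t: 23.92
tcp_pos: [0.5219, -0.082, 0.1524]
tcp_rot: [0.593, 0.805, -0.0, -0.001]
force: [0.6, 1.5, -1.5]
gripper_width: 0.186
finger_force: 44.3
```

Emit:
apply_moves(
  motion="0.3 -1.2 0 0 1; 0.3 -1.2 -2 0 1; 0.3 -1.2 -4 0 1; 0.3 -1.2 -5.5 0 1; 0.3 -1.2 -6 0 1",
)

```text
t: 24.33
tcp_pos: [0.5234, -0.0919, 0.0905]
tcp_rot: [0.593, 0.805, -0.001, -0.002]
force: [-0.4, 0.5, -1.1]
gripper_width: 0.188
finger_force: 44.3
```

Emit:
apply_moves(
  motion="0 0 -0.2 0 1; 0 0 -0.2 0 1; 0 0 -0.2 0 1",
)

```text
t: 24.58
tcp_pos: [0.5265, -0.0914, 0.0917]
tcp_rot: [0.592, 0.806, 0.001, 0.001]
force: [-0.3, 0.2, -1.8]
gripper_width: 0.189
finger_force: 44.4
```

Emit:
apply_moves(
  motion="0 0 -0.2 0 1; 0 0 -0.2 0 1; 0 0 -0.2 0 4; 0 0 -0.2 0 4; 0 0 -0.2 0 4",
)

```text
t: 25.0
tcp_pos: [0.5262, -0.0919, 0.0896]
tcp_rot: [0.593, 0.805, 0.0, 0.0]
force: [0.3, 0.1, -0.6]
gripper_width: 0.466
finger_force: 0.0
```

Emit:
apply_moves(
  motion="0 0 2 0 4; 0 0 5 0 4; 0 0 9 0 4; 0 3.5 10 0 4; 0 7.5 10 0 4",
)

```text
t: 25.42
tcp_pos: [0.5288, -0.02, 0.1926]
tcp_rot: [0.596, 0.803, 0.001, 0.004]
force: [1.7, 1.4, 0.5]
gripper_width: 0.468
finger_force: 0.0
```

Emit:
apply_moves(
  motion="0 4 0 0 4; 0 8 0 0 4; 0 12 0 0 4; 0 16 0 0 4; 0 20 0 0 4",
)

```text
t: 25.83
tcp_pos: [0.5255, 0.185, 0.1895]
tcp_rot: [0.593, 0.805, 0.0, 0.0]
force: [1.1, 0.0, -0.2]
gripper_width: 0.471
finger_force: 0.0
```

Emit:
apply_moves(
  motion="0 4 -1 0 4; 0 8 -2 0 4; 0.2 12 -4 0 4; 0.2 15 -5 0 4; 0.2 15 -5 0 4",
)

```text
t: 26.25
tcp_pos: [0.5248, 0.3428, 0.138]
tcp_rot: [0.589, 0.808, 0.002, -0.003]
force: [-0.3, 0.0, 1.2]
gripper_width: 0.465
finger_force: 0.0
```

Emit:
apply_moves(
  motion="0 0 0 0 4; 0 0 0 0 4",
)

```text
t: 26.42
tcp_pos: [0.5277, 0.3325, 0.139]
tcp_rot: [0.593, 0.806, -0.001, 0.0]
force: [0.2, 0.3, -0.9]
gripper_width: 0.467
finger_force: 0.0
```

```bash
python3 - <<'E'
from h import *
import pickle
f=grab('wrist');pickle.dump(f,open('w11.pkl','wb'))
t=grab('top');pickle.dump(t,open('top11.pkl','wb'))
o=arm.get_obs();print(o['tcp_pos'],o['qvel'].round(2))
for c,xy in dict(r=(.528,.333)).items(): print(c,px(f,[*xy,.046]),fitpot(f,c,xy))
for c,xy in dict(g=(.593,-.156),w=(.527,-.092)).items(): print(c,fitpot(t,c,xy,.035))
E
```

```text
[0.52843558 0.33114439 0.13938729] [ 0.01 -0.01 -0.   -0.   -0.   -0.   -0.  ]
r [314.79250328 240.66519872] (array([0.5303, 0.3368]), np.float64(0.082))
g (array([ 0.5908, -0.1593]), np.float64(0.106))
w (array([ 0.527, -0.092]), np.float64(1.0))
```

Emit:
apply_moves(
  motion="0.15 0.3 -3 0 4; 0.15 0.3 -6 0 4; 0.15 0.3 -8 0 4; 0.15 0.3 -8.6 0 4; 0.15 0.3 -8.6 0 4",
)

```text
t: 26.93
tcp_pos: [0.529, 0.3337, 0.052]
tcp_rot: [0.593, 0.805, -0.002, -0.0]
force: [0.5, 0.2, 0.5]
gripper_width: 0.472
finger_force: 0.0
```

Emit:
apply_moves(
  motion="0 0 0 0 1; 0 0 0 0 1; 0 0 0 0 1; 0 0 0 0 1; 0 0 0 0 1",
  squeeze=45,
)

```text
t: 27.35
tcp_pos: [0.5303, 0.3365, 0.0549]
tcp_rot: [0.593, 0.805, 0.001, 0.001]
force: [-0.8, -2.6, 6.9]
gripper_width: 0.187
finger_force: 44.5
```

Emit:
apply_moves(
  motion="0 0 2 0 1; 0 0 5 0 1; 0 0 8 0 1; 0 0 10 0 1; 0 0 10 0 1",
)

```text
t: 27.77
tcp_pos: [0.5316, 0.3388, 0.1581]
tcp_rot: [0.593, 0.806, 0.005, 0.001]
force: [0.6, 0.7, -2.3]
gripper_width: 0.187
finger_force: 44.5
```

Emit:
apply_moves(
  motion="0.7 -4 0 0 1; 1.4 -8 0 0 1; 2.1 -12 0 0 1; 2.8 -16 0 0 1; 3.5 -20 0 0 1",
)

```text
t: 28.18
tcp_pos: [0.5636, 0.134, 0.1522]
tcp_rot: [0.592, 0.806, -0.001, -0.0]
force: [1.2, -0.0, -2.2]
gripper_width: 0.183
finger_force: 44.4
```

Emit:
apply_moves(
  motion="0.7 -4 0 0 1; 1.4 -8 0 0 1; 2.1 -12 0 0 1; 2.8 -16 0 0 1; 3.45 -17.2 0 0 1",
)

```text
t: 28.6
tcp_pos: [0.5975, -0.0459, 0.1512]
tcp_rot: [0.597, 0.803, -0.004, 0.0]
force: [0.2, -1.5, -2.1]
gripper_width: 0.187
finger_force: 44.4
```

Emit:
apply_moves(
  motion="0 0 0 0 1; 0 0 -2 0 1; 0 0 -4 0 1; 0 0 -5.5 0 1; 0 0 -6 0 1",
)

```text
t: 29.02
tcp_pos: [0.5963, -0.0347, 0.0903]
tcp_rot: [0.592, 0.806, -0.001, -0.002]
force: [-0.7, 0.2, -2.2]
gripper_width: 0.186
finger_force: 44.4
```

Emit:
apply_moves(
  motion="0 0 -0.2 0 1; 0 0 -0.2 0 1; 0 0 -0.3 0 1",
)

```text
t: 29.27
tcp_pos: [0.5995, -0.0348, 0.0908]
tcp_rot: [0.592, 0.806, 0.001, 0.001]
force: [0.4, -0.3, -2.4]
gripper_width: 0.186
finger_force: 44.5
```

Emit:
apply_moves(
  motion="0 0 -0.15 0 1; 0 0 -0.15 0 1; 0 0 -0.15 0 4; 0 0 -0.15 0 4; 0 0 -0.15 0 4",
)

```text
t: 29.68
tcp_pos: [0.5993, -0.0358, 0.089]
tcp_rot: [0.593, 0.805, 0.0, 0.0]
force: [-0.2, 0.3, 0.3]
gripper_width: 0.47
finger_force: 0.0
```

Emit:
apply_moves(
  motion="0 0 2 0 4; 0 0 5 0 4; 0 0 9 0 4; 0 3.5 10 0 4; 0 7.5 10 0 4",
)

```text
t: 30.1
tcp_pos: [0.6023, 0.0356, 0.1923]
tcp_rot: [0.596, 0.803, 0.002, 0.004]
force: [1.4, 1.0, -0.3]
gripper_width: 0.47
finger_force: 0.0
```

Emit:
apply_moves(
  motion="-1 4 1 0 4; -2 8 2 0 4; -3 12 2 0 4; -4 16 2 0 4; -4 16 2 0 4",
)

```text
t: 30.52
tcp_pos: [0.5554, 0.2115, 0.2106]
tcp_rot: [0.587, 0.81, 0.004, -0.002]
force: [-1.3, 1.1, 0.5]
gripper_width: 0.466
finger_force: 0.0
```

```bash
python3 - <<'E'
from h import *
import pickle
t=grab('top');pickle.dump(t,open('top12.pkl','wb'))
s=grab('scene')
for c,xy in dict(g=(.593,-.156),r=(.5995,-.036)).items(): print(c,fitpot(t,c,xy,.035))
a=cv2.resize(t['img'][175:290,150:440,::-1],None,fx=2.7,fy=2.7,interpolation=cv2.INTER_CUBIC)
b=cv2.resize(s['img'][150:300,240:440,::-1],None,fx=1.9,fy=1.9,interpolation=cv2.INTER_CUBIC)
b=np.hstack([b,np.zeros((b.shape[0],a.shape[1]-b.shape[1],3),np.uint8)])
cv2.imwrite('pics/c12.png',np.vstack([a,b]))
E
```

```text
g (array([ 0.5924, -0.1569]), np.float64(0.104))
r (array([ 0.5972, -0.0358]), np.float64(0.101))
```

View pics/c12.png

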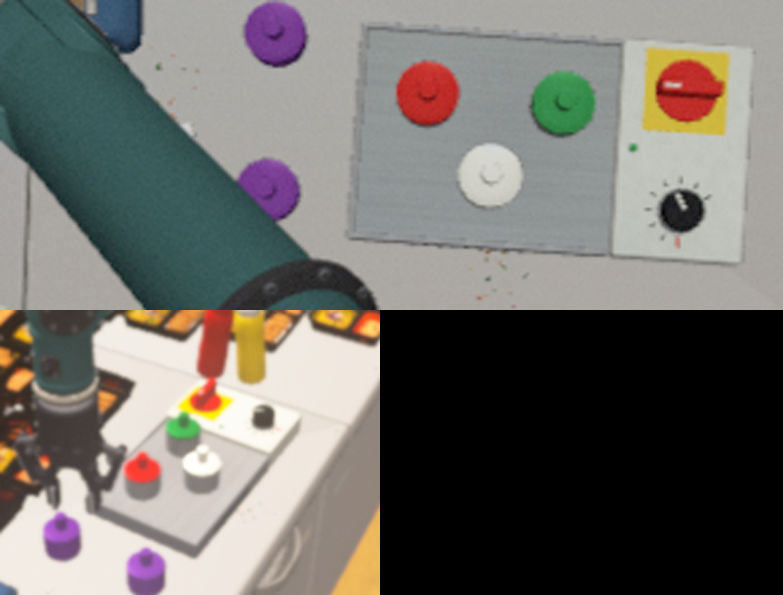

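Emit:
apply_moves(
  motion="0.4 -4 0 -5 4; 0.8 -8 0 -10 4; 1.2 -12 0 -15 4; 1.6 -16 0 -20 4; 2 -20 0 -20 4",
)

```text
t: 31.03
tcp_pos: [0.5786, -0.0052, 0.2085]
tcp_rot: [0.725, 0.688, -0.001, 0.001]
force: [0.4, 0.1, 0.7]
gripper_width: 0.47
finger_force: 0.0
```

Emit:
apply_moves(
  motion="0.4 -4 0 0 4; 0.8 -8 0 0 4; 1.2 -12 0 0 4; 1.6 -16 0 0 4; 2 -20 0 0 4",
)

```text
t: 31.45
tcp_pos: [0.5976, -0.2056, 0.2084]
tcp_rot: [0.725, 0.689, -0.001, 0.0]
force: [0.1, 0.3, -0.0]
gripper_width: 0.463
finger_force: 0.0
```

Emit:
apply_moves(
  motion="0.5 -4 0 0 4; 0.95 -7.2 0 0 4; 0.95 -7.2 -4 0 4; 0.95 -7.2 -8 0 4; 0.95 -7.2 -11 0 4",
)

```text
t: 31.87
tcp_pos: [0.6057, -0.2769, 0.0959]
tcp_rot: [0.725, 0.688, -0.001, -0.001]
force: [-0.2, -0.4, -0.6]
gripper_width: 0.467
finger_force: 0.0
```

Emit:
apply_moves(
  motion="0 0 0 0 4; 0 0 0 0 4; 0 0 0 0 4",
)

```text
t: 32.12
tcp_pos: [0.6091, -0.274, 0.1001]
tcp_rot: [0.724, 0.69, 0.0, 0.001]
force: [0.5, -0.8, -0.0]
gripper_width: 0.474
finger_force: 0.0
```

```bash
python3 - <<'E'
from h import *
o=arm.get_obs();print(o['tcp_pos'],o['qvel'].round(2),o['q'],R.from_quat(o['tcp_rot']).as_matrix()[:2,1])
E
```

```text
[ 0.60906186 -0.27399162  0.10009109] [-0.01 -0.03 -0.02 -0.02  0.   -0.01 -0.  ] [ 0.63928813  0.70872803 -0.42655602  1.81646744  0.42832631  0.70642449
 -0.0745515 ] [ 0.99884925 -0.04791611]
```

Emit:
apply_moves(
  motion="0 0.1 -2 0 4; 0 0.1 -3.7 0 4; 0 0.1 -4.2 0 4; 0 0.1 -4.2 0 2.5; 0 0.1 -4.2 0 0.5",
  squeeze=60,
)

```text
t: 32.53
tcp_pos: [0.6095, -0.2723, 0.0585]
tcp_rot: [0.723, 0.69, 0.001, 0.001]
force: [0.5, -0.1, 0.7]
gripper_width: 0.195
finger_force: 0.0
```

Emit:
apply_moves(
  motion="0 0 0 0 0.5; 0 0 0 0 0.5; 0 0 0 0 0.5",
)

```text
t: 32.78
tcp_pos: [0.6099, -0.2723, 0.0588]
tcp_rot: [0.723, 0.69, 0.001, 0.002]
force: [0.0, -1.0, 5.9]
gripper_width: 0.148
finger_force: 61.9
```

Emit:
apply_moves(
  motion="0 0 0 -7 0.5; 0 0 0 -14 0.5; 0 0 0 -21 0.5; 0 0 0 -28 0.5; 0 0 0 -35 0.5",
)

```text
t: 33.2
tcp_pos: [0.6097, -0.2722, 0.0588]
tcp_rot: [0.899, 0.439, 0.001, 0.001]
force: [0.2, 0.2, 6.4]
gripper_width: 0.145
finger_force: 61.9
```

Emit:
apply_moves(
  motion="0 0 0 -7 0.5; 0 0 0 -14 0.5; 0 0 0 -21 0.5; 0 0 0 -28 0.5; 0 0 0 -35 0.5",
)

```text
t: 33.62
tcp_pos: [0.6095, -0.272, 0.0588]
tcp_rot: [0.989, 0.148, 0.001, 0.001]
force: [-1.1, 1.0, 5.9]
gripper_width: 0.153
finger_force: 62.0
```

Emit:
apply_moves(
  motion="0 0 0 -7 0.5; 0 0 0 -14 0.5; 0 0 0 -20 0.5; 0 0 0 -20 0.5; 0 0 0 -20 0.5",
)

```text
t: 34.03
tcp_pos: [0.6095, -0.2719, 0.0588]
tcp_rot: [1.0, -0.023, 0.001, 0.0]
force: [-1.8, 0.7, 8.4]
gripper_width: 0.149
finger_force: 62.2
```

Emit:
apply_moves(
  motion="0 0 0 0 2; 0 0 0 0 4; 0 0 2 0 4; 0 0 6 0 4; 0 0 10 0 4",
)

```text
t: 34.45
tcp_pos: [0.6066, -0.271, 0.1558]
tcp_rot: [1.0, -0.023, -0.002, -0.001]
force: [0.2, -0.2, 0.8]
gripper_width: 0.466
finger_force: 0.0
```

Emit:
apply_moves(
  motion="0 0 4 0 4; 0 0 8 0 4; -4 0 10 0 4; -8 0 10 0 4; -12 0 10 0 4",
)

```text
t: 34.87
tcp_pos: [0.4885, -0.2721, 0.2586]
tcp_rot: [1.0, -0.023, 0.002, 0.001]
force: [-0.2, -0.7, -0.7]
gripper_width: 0.467
finger_force: 0.0
```

```bash
python3 - <<'E'
from h import *
t=grab('top'); s=grab('scene')
for c,xy in dict(g=(.593,-.156),r=(.5995,-.036)).items(): print(c,fitpot(t,c,xy,.035))
a=cv2.resize(t['img'][175:290,150:440,::-1],None,fx=2.7,fy=2.7,interpolation=cv2.INTER_CUBIC)
b=cv2.resize(s['img'][150:380,160:440,::-1],None,fx=1.25,fy=1.25)
w=cv2.resize(grab('wrist')['img'][:,:,::-1],(383,b.shape[0]))
cv2.imwrite('pics/c13.png',np.vstack([a,np.hstack([b,w,np.zeros((b.shape[0],a.shape[1]-b.shape[1]-383,3),np.uint8)])]))
E
```

```text
g (array([ 0.5906, -0.1595]), np.float64(0.106))
r (array([ 0.5967, -0.0354]), np.float64(0.108))
```

View pics/c13.png

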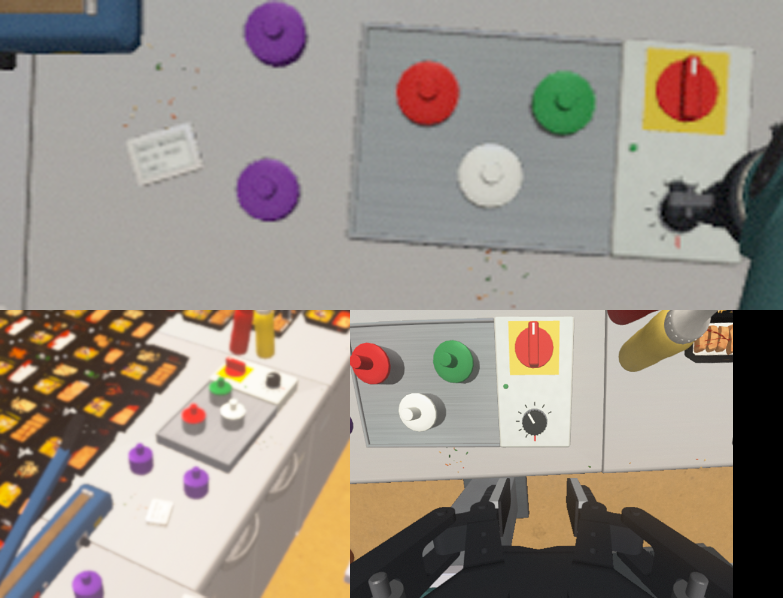

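The picture shows the isolator on, with the bar along x at (686,88). The dial points at its fifth click. The three pots stand on the deck, the label block lies flat on the worktop, and the robot is clear of everything.

Emit:
apply_moves(
  motion="0 0 0 0 4; 0 0 0 0 4; 0 0 0 0 4; 0 0 0 0 4; 0 0 0 0 4",
)

```text
t: 35.43
tcp_pos: [0.4893, -0.2717, 0.2565]
tcp_rot: [1.0, -0.023, 0.0, -0.0]
force: [-0.1, -0.8, 0.1]
gripper_width: 0.47
finger_force: 0.0
```

```bash
python3 -c "
from cell import job
print(job.finish_job())"
```

```text
the job is handed in; nothing more can be done
None
```

The job is handed in, with no verdict returned: the final pictures show the plate on, the dial at five clicks, the red, green and white pots on the deck (no blue pot in the scene), and the label block flat on the worktop; the bottles were not touched.

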